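# Ease the document press open with its release wedge and hold it

### The arm

A 6-joint arm with a two-finger parallel gripper is mounted at the origin on the work surface. World frame = base frame: x ahead of the robot, y to its left, z up, the work surface at z = 0. Lengths are in m, angles in rad, forces in N, time in s.
With the tool pointing down it reaches from about 0.275 to 1 m from the base axis. Payload 8.4 kg.
Tool frame: the origin (TCP) lies on the centre line of the jaws, within the pads' length; the fingertips stand 17 mm ahead of it and the grasp point (between the pads) lies 2 mm behind it (bot.tcp_to_tips is the y of the fingertips in the tool frame, in m); y points along the fingers, z is the direction in which the jaws open and shut, and the axes are right-handed (so a half turn about y gives the same grasp; the last joint's range is limited). The gripper opens to 85 mm and grips with 20 to 120 N. Pads are 22 mm wide; open, the fingers measure 114 mm over their backs; the gripper's body (76 mm by 85 mm) begins 54 mm behind the grasp point. The pads swing forward as they close: fully open they stand 13 mm farther back than shut.
Start: joints at [1.171, 0.353, 1.633, -0, 1.155, -0.002], TCP at [0.242, 0.576, 0.248] pointing down, gripper open.
Joint ranges: [-2.63, 2.63], [-0.92, 2.1], [0.06, 2.66], [-1.3, 4.44], [0, 2.69], [-3.02, 3.02]. Speed limits (rad/s): [2.22, 2.22, 2.79, 3.14, 3.14, 3.14].

### API

Orientations are given as a unit quaternion [x, y, z, w].
In Python, from workcell import bot, hand, kinematics, get_obs, vision, hand_in gives the robot as it stands. The module is installed in compiled form; this text tells all that it offers. Calls block until the motion is done:
- bot.reach(position, orientation): joint-space move of the TCP to a pose.
- bot.servo_line(position, ori=None, velocity=0.15): straight line of the TCP; ori=None keeps the orientation; velocity is the mean speed in m/s.
- bot.goto_joints(angles): joint-space move.
- hand.move_gripper(opening, strength=None): finger opening in m; strength is the grip in N (None keeps the last); returns when the fingers have stopped.
- bot.dwell(seconds).
- kinematics.solve_ik(position, orientation): joint angles nearest the present ones, or None.
- get_obs(): the state.
- vision.read_camera(name): name is "scene" or "top" or "wrist"; returns a dict with "frame" (400x640x3 uint8, red, green, blue), "intrinsics" (3x3 intrinsics, pixels), "view" (4x4, takes a point from world to camera coordinates). Camera axes: x right, y down, z forward; pixel columns grow to the right and rows downward; lengths in m; the calibration is good to about 2 mm. A picture is of the moment at which its call begins. There is no depth.
A pose or a line that the arm cannot do raises bot.IKError and nothing moves.
- hand_in(): hands the job in, once; it reports no verdict.
The state is a dict: "time_s": time; "joint_pos": joint angles; "joint_vel": joint speeds; "joint_efforts": joint torques, N m; "position": TCP position; "orientation": TCP orientation; "wrist_force": force on the tool from outside, world axes, zero at the start; "ft_torque": the same for the moment, N m; "gripper_width": finger opening in m.
Only numpy, scipy, OpenCV 4.12 (cv2) and the standard library are available. Lean on these libraries where they do the work, as an engineer would, in place of code of your own. Each camera call takes 0.05 s, during which the arm holds its last target.

### The job

Slip the black tube handle fully down over the stub of the steel release wedge, then use it to push the wedge along its channel under the lip of the document press until the plate just lifts, about 4 mm, off its base. Finish while still gripping the handle on the wedge, the plate resting on the wedge alone, so that I can draw the papers out; leave the mug and stapler where they are.

Things in the scene. Friction and masses are not known exactly. Their poses are not given: they have to be found in the camera images.
- sleeve_mid (a point): Centre (half-way up) of the loose black plastic tube handle that stands upright on the desk: outside diameter 30 mm, bore 21 mm, length 75 mm, open at both ends, 0.06 kg. z is the tube's axis.
- stub_top (a point): Centre of the top of the round steel stub standing upright on the wedge: 18 mm diameter, 30 mm tall, top edge chamfered 3 mm, top 52 mm above the desk. With the tube fully down, its lower end on the 22 mm high block, the tube's centre is 7.5 mm above this point. x points level towards the wedge's thin tip, z up.
- lip (a point): Middle of the lower front edge of the press plate, ahead of the wedge; 10 mm above the desk at rest. x points level into the press, the way the wedge is pushed; z up. The plate starts to lift when the ramp is 10 mm high below the lip: stub axis about 87 mm before the lip. Each further 5 mm of push lifts the lip 1 mm. Pushing takes about 4 to 14 N.
- press: The fixed document press; origin on the desk below the lip, x into the press. Its hinged aluminium plate, 215 mm deep, 240 wide, 10 thick, ribs to 20 mm above its underside, 0.9 to 1.8 kg, resting on a grey base 10 mm high with an open slot under the lip (60 mm wide, 130 mm deep) for the wedge. Hinge at the far side, 232 mm beyond the lip.
- sleeve: The same tube handle; origin at the centre of its lower end.
- wedge: Loose waxed steel wedge, slides easily, 0.6 kg, 44 mm wide, flat on the desk; origin on its underside below the stub, x to the tip. Block 44x44x22 mm under the stub; ramp falls 1 in 5 from 23 mm high (22 mm ahead of stub axis) to 3 mm at the tip (122 mm ahead). In a channel of two fixed rails (52 mm apart, 10 mm high and thick) running 200 mm out from the press lip.
- mug: Dark green cup, 76 mm wide, 90 mm tall, on the desk on the side of the channel away from the tube handle; origin at the centre of its underside. Leave alone.
- stapler: Grey and black stapler, 130 by 36 by 45 mm, at the left of the press; origin under its centre. Leave alone.
Things that resemble listed ones, but are neither listed nor needed, are in the scene too. Leave any pink look-alike of the sleeve alone.

How it is judged:
On the way:
1. the tube handle is fully down over the wedge's stub while the plate still rests on its base (z of sleeve_mid in the frame of stub_top between 0.003 and 0.0115 m and horizontal distance between sleeve_mid and stub_top below 0.01 m and height (world z) of lip below 0.0112 m), for 0.2 s.
At the end, for the whole second after the job is handed in: Lip 1.7 to 7 mm above its rest height, wedge bearing (over 1 N), press touched by neither robot nor tube; tube within 10 mm of fully down (4 mm before the push), its centre within 10 mm of the stub axis, still gripped (over 2 N); wedge at rest and flat within 0.06 rad (height (world z) of lip between 0.0117 and 0.017 m and z of sleeve_mid in the frame of stub_top between 0.003 and 0.0175 m and horizontal distance between sleeve_mid and stub_top below 0.01 m and contact force between wedge and press above 1 N and contact force between the fingers and sleeve above 2 N and contact force between each of the arm, the fingers, sleeve and press below 0.5 N and angle between wedge's own z axis and vertical below 0.06 rad and linear speed of wedge below 0.01 m/s); the arm keeps its last pose, push and grip.
It fails at once if the mug or stapler is moved more than 25 mm (distance of any of mug, stapler from where it was at the start of the episode above 0.025 m).
It also fails if it takes over 51 s, if anything falls off the work surface, if the arm or the gripper's body presses on something with over 40 N, if the wrist force passes 120 N, or if a joint passes its speed limit or range.

## Working session

There is one attempt and no reset: what is moved stays moved. The work goes in short steps, each a Python script; the robot and the scene stay as the last script left them, time stands still between calls to the robot, and variables do not carry over. Pictures are saved under pics/ and viewed, and the job is handed in when it is done.

```bash
mkdir -p pics; cat > h.py <<'E'
import numpy as np, cv2
from workcell import bot, hand, kinematics, get_obs, vision, hand_in
def snap(name,fn):
    r=vision.read_camera(name); cv2.imwrite('pics/'+fn+'.png',cv2.cvtColor(r['frame'],cv2.COLOR_RGB2BGR))
    np.savez('pics/'+fn+'.npz',K=r['intrinsics'],V=r['view'],f=r['frame']); return r
def load(fn): return np.load('pics/'+fn+'.npz')
def ray(d,u,v):
    K,V=d['K'],d['V']; R,t=V[:3,:3],V[:3,3]
    return -R.T@t, R.T@np.linalg.inv(K)@np.array([u,v,1.])
def atz(d,u,v,z):
    o,w=ray(d,u,v); return o+w*(z-o[2])/w[2]
def proj(d,p):
    K,V=d['K'],d['V']; q=K@(V[:3,:3]@np.array(p)+V[:3,3]); return q[:2]/q[2]
def crop(fn,x0,y0,x1,y1,s,out):
    im=cv2.imread('pics/'+fn+'.png')[y0:y1,x0:x1]; cv2.imwrite('pics/'+out+'.png',cv2.resize(im,None,fx=s,fy=s,interpolation=cv2.INTER_CUBIC))
E
python3 - <<'E'
from h import *
for n in ['scene','top','wrist']: snap(n,n+'0')
o=get_obs(); print(o['time_s'],o['position'],o['orientation'],o['gripper_width'],bot.tcp_to_tips)
E
```

```text
0.15 [0.24197847 0.5758718  0.24770752] [ 0.69356383 -0.13976166  0.13961428 -0.69277972] 0.08563865308311057 0.017
```

View pics/top0.png

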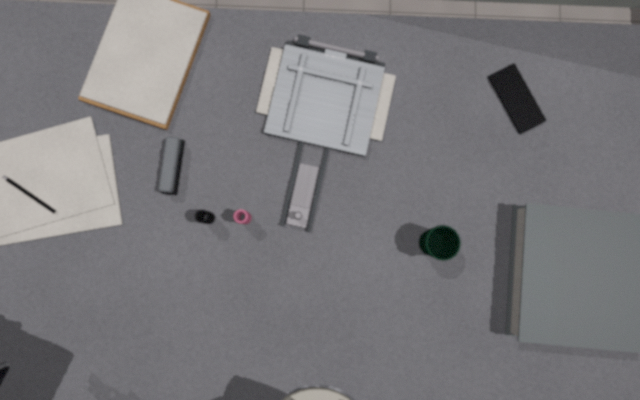

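View pics/scene0.png

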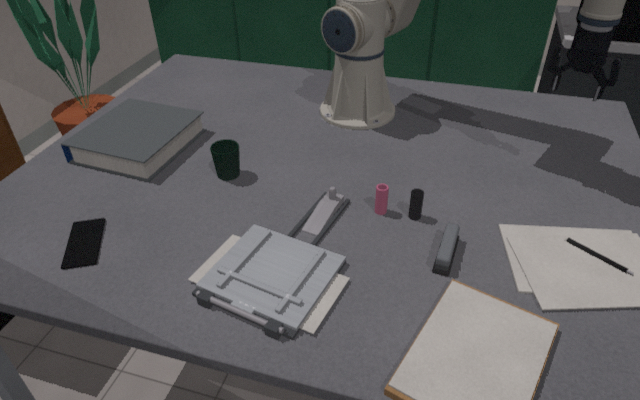

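View pics/wrist0.png

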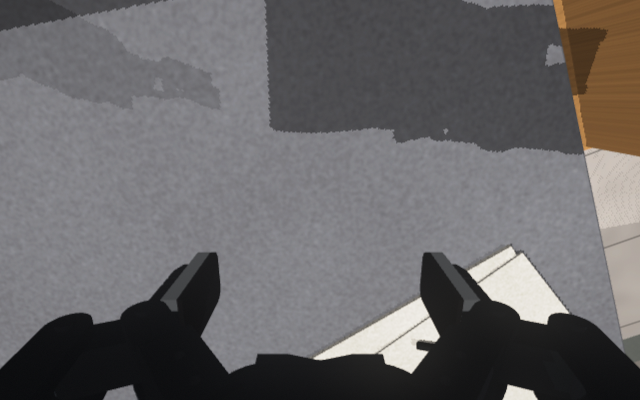

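The top view shows the black tube at (205,216), the pink look-alike at (242,216), the wedge stub near (296,215), the lip from (265,134) to (367,153), and the mug at (440,242). I'll enlarge these.

```bash
python3 - <<'E'
from h import *
crop('top0',180,120,380,240,4,'c1'); crop('scene0',300,170,440,280,5,'c2')
E
```

```text
(no output)
```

View pics/c1.png

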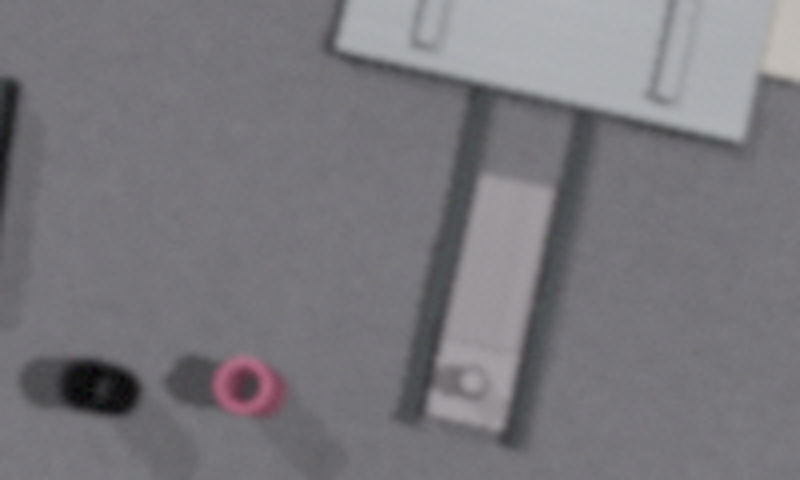

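View pics/c2.png

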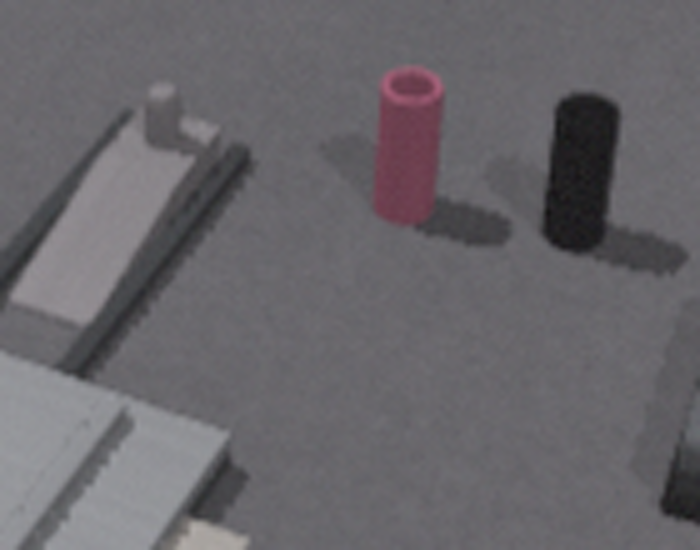

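```bash
python3 - <<'E'
from h import *
T=load('top0');S=load('scene0')
c1=lambda x,y:(180+(x+.5)/4-.5,120+(y+.5)/4-.5)
c2=lambda x,y:(300+(x+.5)/5-.5,170+(y+.5)/5-.5)
print('camT',ray(T,0,0)[0],'camS',ray(S,0,0)[0])
f=lambda d,uv,z:np.round(atz(d,*uv,z),4)
print('stub T',f(T,c1(474,381),.052),'S',f(S,c2(160,92),.052))
print('lip ends T',f(T,c1(335,50),.02),f(T,c1(743,142),.02))
print('tip T',f(T,c1(482,176),.003),f(T,c1(554,186),.003), 'tip S',f(S,c2(12,303),.003),f(S,c2(80,325),.003))
print('back',f(T,c1(427,416),.022),f(T,c1(500,432),.022))
print('rail ends',f(T,c1(405,415),.01),f(T,c1(512,440),.01))
print('tube top S',f(S,c2(588,107),.075),'bottom',f(S,c2(574,236),0.0))
print('tube T', f(T,c1(97,387),.075))
print('pink S',f(S,c2(413,87),.075),f(T,c1(244,385),.075))
p=f(S,c2(588,107),.075)
for z in(0,.075):
  q=proj(T,[p[0],p[1],z]); print((q-[180,120]+.5)*4)
print('mug T',f(T,(441,242),.09),'stapler',f(T,(171,165),.045))
E
```

```text
camT [0.45035771 0.03860913 1.02717206] camS [1.46367142 0.31948946 0.7841115 ]
stub T [0.5056 0.0536 0.052 ] S [0.5062 0.0547 0.052 ]
lip ends T [0.6959 0.1394 0.02  ] [ 0.6495 -0.0969  0.02  ]
tip T [0.6281 0.0531 0.003 ] [0.6235 0.011  0.003 ] tip S [0.6225 0.0146 0.003 ] [0.6286 0.05   0.003 ]
back [0.4868 0.08   0.022 ] [0.4789 0.0385 0.022 ]
rail ends [0.4875 0.0931 0.01  ] [0.4748 0.0316 0.01  ]
tube top S [0.4939 0.2597 0.075 ] bottom [0.498  0.2612 0.    ]
tube T [0.4957 0.2539 0.075 ]
pink S [0.5002 0.1778 0.075 ] [0.4989 0.1759 0.075 ]
[116.56164218 397.42054083]
[ 86.36934447 390.65622356]
mug T [ 0.454  -0.2513  0.09  ] stapler [0.6091 0.3383 0.045 ]
```

```bash
cat >> h.py <<'E'
from scipy.spatial.transform import Rotation as Ro
YAW=-0.19
def ori(yaw=YAW,flip=1):
    z=flip*np.array([np.cos(yaw),np.sin(yaw),0]); y=np.array([0,0,-1.]); x=np.cross(y,z)
    return Ro.from_matrix(np.c_[x,y,z]).as_quat()
E
python3 - <<'E'
from h import *
for fl in(1,-1):
  for p in([.495,.257,.20],[.495,.257,.048],[.506,.054,.15],[.607,.035,.07]):
    print(fl,p,kinematics.solve_ik(p,ori(flip=fl)))
print(Ro.from_quat(get_obs()['orientation']).as_matrix().round(2))
E
```

```text
1 [0.495, 0.257, 0.2] [ 4.76193570e-01  3.01836566e-01  1.82532241e+00 -4.44089210e-16
  1.01443368e+00  6.66193570e-01]
1 [0.495, 0.257, 0.048] [ 4.76193570e-01  5.17916883e-01  1.91693909e+00 -4.44089210e-16
  7.06736677e-01  6.66193570e-01]
1 [0.506, 0.054, 0.15] [ 1.03369278e-01  2.97675716e-01  1.96795037e+00 -4.44089210e-16
  8.75966566e-01  2.93369278e-01]
1 [0.607, 0.035, 0.07] [ 5.51297765e-02  5.41340356e-01  1.79651656e+00 -4.44089210e-16
  8.03735735e-01  2.45129776e-01]
-1 [0.495, 0.257, 0.2] [ 4.76193570e-01  3.01836566e-01  1.82532241e+00 -4.44089210e-16
  1.01443368e+00 -2.47539908e+00]
-1 [0.495, 0.257, 0.048] [ 4.76193570e-01  5.17916883e-01  1.91693909e+00 -4.44089210e-16
  7.06736677e-01 -2.47539908e+00]
-1 [0.506, 0.054, 0.15] [ 1.03369278e-01  2.97675716e-01  1.96795037e+00 -4.44089210e-16
  8.75966566e-01 -2.84822338e+00]
-1 [0.607, 0.035, 0.07] [ 5.51297765e-02  5.41340356e-01  1.79651656e+00 -4.44089210e-16
  8.03735735e-01 -2.89646288e+00]
[[ 0.92 -0.    0.39]
 [-0.39 -0.    0.92]
 [ 0.   -1.   -0.  ]]
```

```bash
python3 - <<'E'
from h import *
bot.reach([.495,.257,.20],ori())
snap('wrist','w1'); o=get_obs(); print(o['time_s'],o['position'])
d=load('w1'); print(ray(d,0,0)[0]); print(proj(d,[.4955,.2575,.075]),proj(d,[.4955,.2575,0]))
E
```

```text
1.7167 [0.49478423 0.25804375 0.20016106]
[0.50752462 0.32508215 0.32610567]
[320.76363306 190.94185107] [320.53534802 170.67026317]
```

View pics/w1.png

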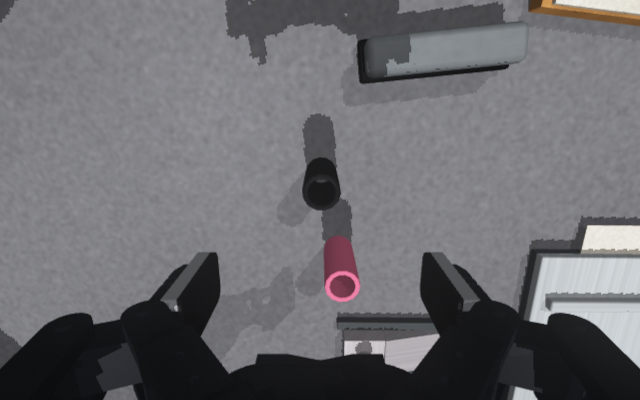

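The tube top centre is at about (321,191), right on the projection of my estimate (0.4955, 0.2575). I'll grasp there.

```bash
python3 - <<'E'
from h import *
bot.servo_line([.4955,.2575,.050],ori(),velocity=.12)
print(get_obs()['position'])
hand.move_gripper(0.02,50); bot.dwell(.2)
o=get_obs();print(o['time_s'],o['position'],o['gripper_width'],o['wrist_force'])
bot.servo_line([.4955,.2575,.14],velocity=.12)
snap('scene','s2'); snap('wrist','w2'); snap('top','t2')
o=get_obs();print(o['time_s'],o['position'],o['gripper_width'],o['wrist_force'])
crop('w2',220,150,420,300,4,'w2c');crop('s2',360,120,460,220,6,'s2c')
E
```

```text
[0.4959902  0.25773975 0.05067743]
3.875 [0.49566613 0.25755851 0.05034637] 0.029346348833348256 [-0.36028155 -1.1655216   5.24998885]
4.925 [0.49497638 0.25721283 0.13907197] 0.029392049220700812 [-0.19577341  0.09554009 -1.26153203]
```

View pics/w2c.png

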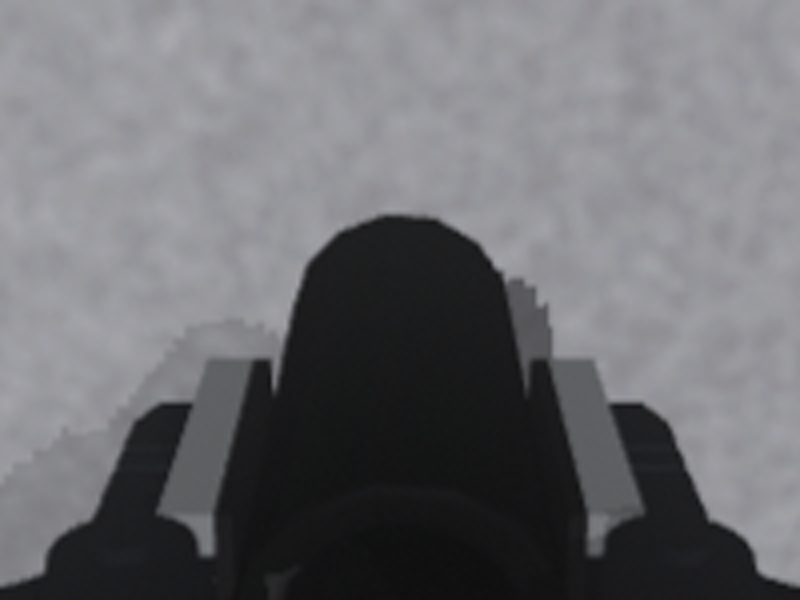

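View pics/s2c.png

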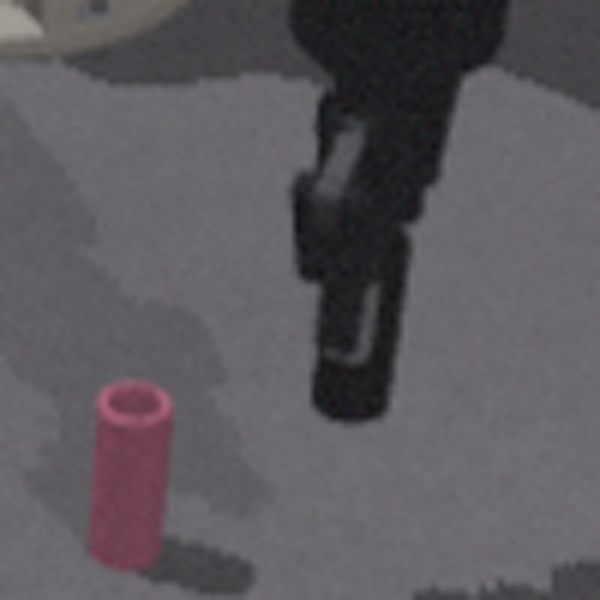

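```bash
python3 - <<'E'
from h import *
d=load('w2'); o=get_obs()['position']; R=Ro.from_quat(get_obs()['orientation']).as_matrix();print(R.round(3))
th=np.linspace(0,6.28,73)
for z in(-.05,.025):
  P=np.array([proj(d,[o[0]+.015*np.cos(t),o[1]+.015*np.sin(t),o[2]+z]) for t in th])
  P=(P-[220,150]+.5)*4; print(z,P.min(0),P.max(0))
E
```

```text
[[-0.189 -0.001  0.982]
 [-0.982 -0.001 -0.189]
 [ 0.001 -1.    -0.001]]
-0.05 [293.77060846 202.88943206] [511.16631424 406.34338981]
0.025 [226.03815692 469.10292   ] [578.48130357 775.89608082]
```

```bash
python3 - <<'E'
from h import *
bot.servo_line([.4955,.2575,.17],velocity=.15)
bot.reach([.495,-.006,.16],ori()); bot.dwell(.3)
snap('wrist','w3'); snap('top','t3')
o=get_obs();print(o['time_s'],o['position'])
d=load('w3');print(ray(d,0,0)[0],proj(d,[.506,.054,.052]))
th=np.linspace(0,6.28,73);o=o['position']
for z in(-.05,.025):
  P=np.array([proj(d,[o[0]+.015*np.cos(t),o[1]+.015*np.sin(t),o[2]+z]) for t in th])
  print(z,P.min(0),P.max(0))
crop('w3',220,100,420,250,4,'w3c')
E
```

```text
6.7 [ 0.49508403 -0.00548548  0.1599996 ]
[0.50788029 0.06206464 0.28588422] [319.23599333 110.20245543]
-0.05 [292.69049623 200.93798905] [347.02119004 251.77329063]
0.025 [275.88619848 267.69388727] [363.95936673 344.35168844]
```

View pics/w3.png

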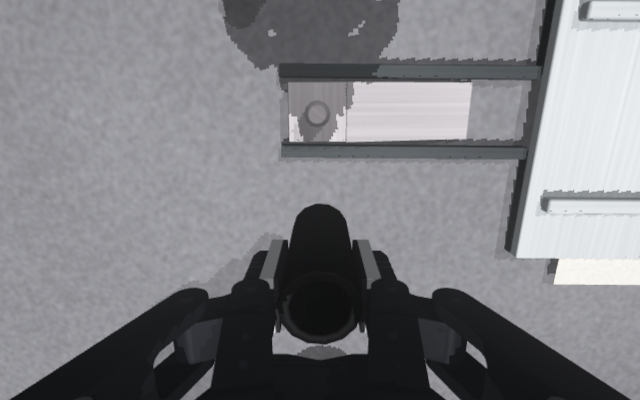

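View pics/w3c.png

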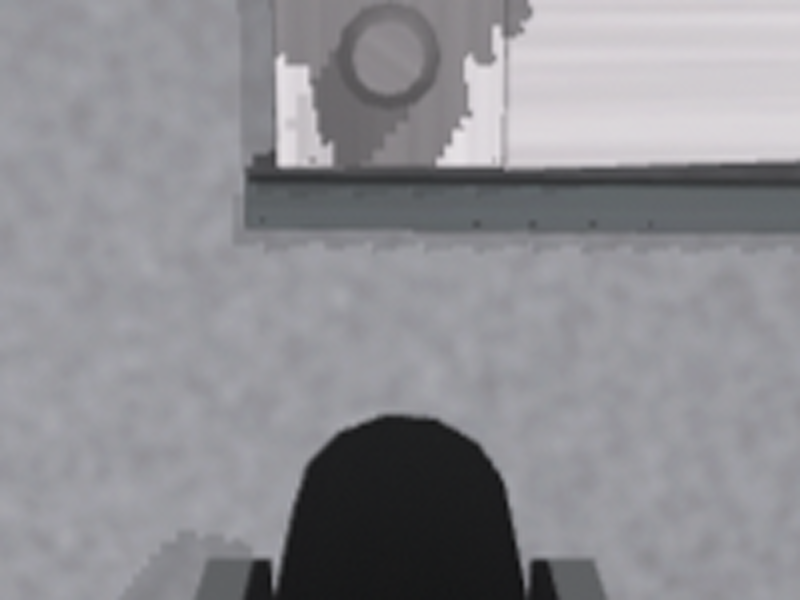

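```bash
python3 - <<'E'
from h import *
d=load('w3')
print('stub',atz(d,316.9,113.5,.052))
a,b=atz(d,282,144,.01),atz(d,524,143,.01);print('rail',a,b,np.arctan2(*(b-a)[1::-1]),np.linalg.norm(b-a))
a,b=atz(d,280,76,.01),atz(d,541,76,.01);print('rail2',a,b,np.arctan2(*(b-a)[1::-1]),np.linalg.norm(b-a))
a,b=atz(d,556,0,.02),atz(d,517,255,.02);print('lip',a,b,np.arctan2(-(b-a)[0],(b-a)[1]))
print('tip',atz(d,472,83,.003),atz(d,469,140,.003))
print('back',atz(d,289,82,.022),atz(d,289,141,.022))
crop('w3',250,190,390,350,4,'w3d')
crop('t3',260,170,400,260,5,'t3c')
E
```

```text
stub [0.5040667  0.05219225 0.052     ]
rail [0.47116264 0.03215984 0.01      ] [ 0.66316093 -0.00355532  0.01      ] -0.183916038765581 0.1952918694132113
rail2 [0.48092875 0.08310496 0.01      ] [0.67710937 0.04577733 0.01      ] -0.18802419843004856 0.1997002411309397
lip [0.68170225 0.09523116 0.02      ] [ 0.64946096 -0.09682848  0.02      ] 2.9752721910886475
tip [0.62788442 0.05023744 0.003     ] [0.62256243 0.00576552 0.003     ]
back [0.48768945 0.07688435 0.022     ] [0.47855884 0.03470312 0.022     ]
```

View pics/w3d.png

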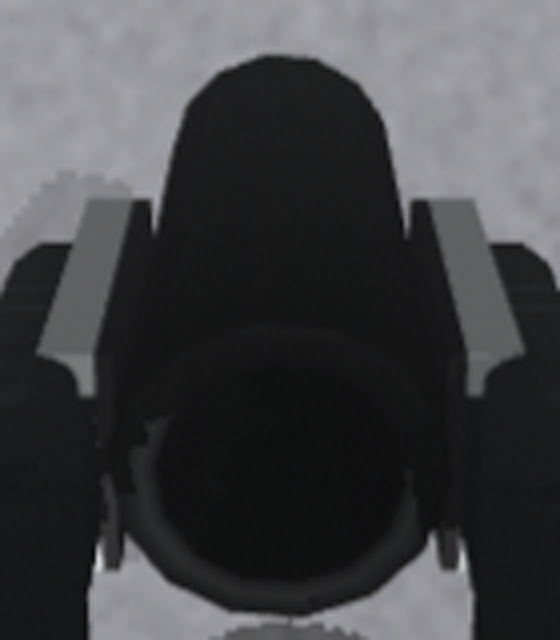

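View pics/t3c.png

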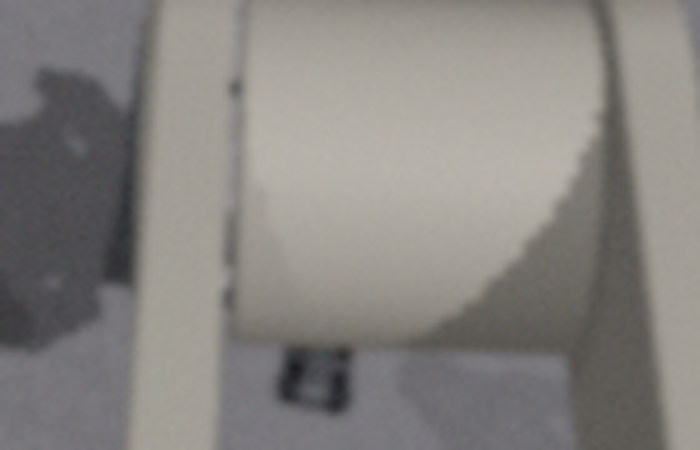

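```bash
python3 - <<'E'
from h import *
X,Y=.5045,.0528
bot.servo_line([X,Y,.16],ori(),velocity=.12)
bot.servo_line([X,Y,.106],velocity=.1); bot.dwell(.1)
f0=get_obs()['wrist_force']; print(get_obs()['position'],f0.round(2))
snap('scene','s4'); crop('s4',270,120,410,260,4,'s4c')
for z in np.arange(.102,.0719,-.003):
    bot.servo_line([X,Y,z],velocity=.04)
    o=get_obs(); f=o['wrist_force']-f0; print(round(z,4),o['position'].round(4),f.round(2))
    if abs(f[2])>10 or np.hypot(*f[:2])>12: break
print(o['time_s'])
snap('scene','s5'); crop('s5',270,120,410,260,4,'s5c')
E
```

```text
[0.50505535 0.05277748 0.10665369] [-0.33 -0.72 -0.65]
0.102 [0.5044 0.0528 0.1019] [0.17 1.9  0.02]
0.099 [0.5043 0.0528 0.0988] [ 0.07  0.7  -0.24]
0.096 [0.5043 0.0528 0.0958] [0.34 1.75 1.05]
0.093 [0.5044 0.0528 0.0928] [ 1.44  0.9  -0.23]
0.09 [0.5043 0.0528 0.0898] [-0.07  0.42 -0.23]
0.087 [0.5044 0.0528 0.0868] [ 0.1   0.39 -0.04]
0.084 [0.5043 0.0528 0.0838] [ 0.56  1.13 -0.03]
0.081 [0.5043 0.0528 0.0808] [-0.19 -0.04  0.49]
0.078 [0.5043 0.0528 0.0778] [0.98 0.57 0.67]
0.075 [0.5043 0.0528 0.0748] [ 0.05  0.95 -0.  ]
0.072 [0.505  0.0529 0.0724] [-0.4   0.62  5.64]
10.9417
```

View pics/s5c.png

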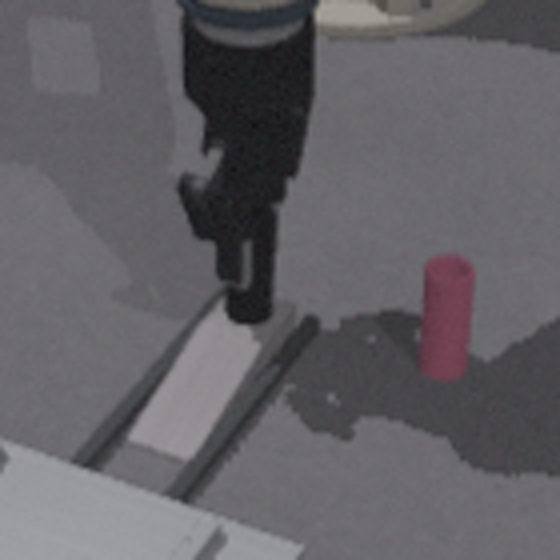

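```bash
python3 - <<'E'
from h import *
bot.dwell(.4)
p0=np.array([.5043,.0529]); u=np.array([np.cos(-.188),np.sin(-.188)])
go=lambda s,v:bot.servo_line([*(p0+s*u),.072],velocity=v)
n=np.array([-u[1],u[0]])
def rep(s):
    o=get_obs();f=o['wrist_force'];print(s,round((o['position'][:2]-p0)@u,4),'F along,lat,z',round(f[:2]@u,2),round(f[:2]@n,2),round(f[2],2),'z',o['position'][2].round(4),round(o['time_s'],1))
rep(0)
go(.03,.04);rep(.03);go(.07,.04); bot.dwell(.1);rep(.07)
for s in np.arange(.073,.0905,.0025): go(s,.02);bot.dwell(.15);rep(round(s,4))
for c in('scene','wrist'): snap(c,c+'6')
crop('scene6',200,180,400,330,4,'s6c')
E
```

```text
0 0.0006 F along,lat,z -1.47 0.64 4.13 z 0.0723 11.4
0.03 0.0301 F along,lat,z -0.32 0.39 6.34 z 0.0723 12.3
0.07 0.0699 F along,lat,z -2.47 -0.29 6.79 z 0.0723 13.5
0.073 0.073 F along,lat,z -1.77 0.37 6.29 z 0.0724 14.0
0.0755 0.0755 F along,lat,z -2.19 0.24 6.13 z 0.0724 14.4
0.078 0.0779 F along,lat,z -2.3 0.35 7.01 z 0.0724 14.8
0.0805 0.0804 F along,lat,z -2.47 0.35 6.85 z 0.0724 15.3
0.083 0.083 F along,lat,z -2.47 0.03 6.04 z 0.0724 15.7
0.0855 0.0854 F along,lat,z -2.01 -1.0 6.81 z 0.0723 16.1
0.088 0.0869 F along,lat,z -5.78 -1.62 9.77 z 0.0723 16.5
0.0905 0.0887 F along,lat,z -8.23 -0.1 13.24 z 0.0723 17.0
```

View pics/s6c.png

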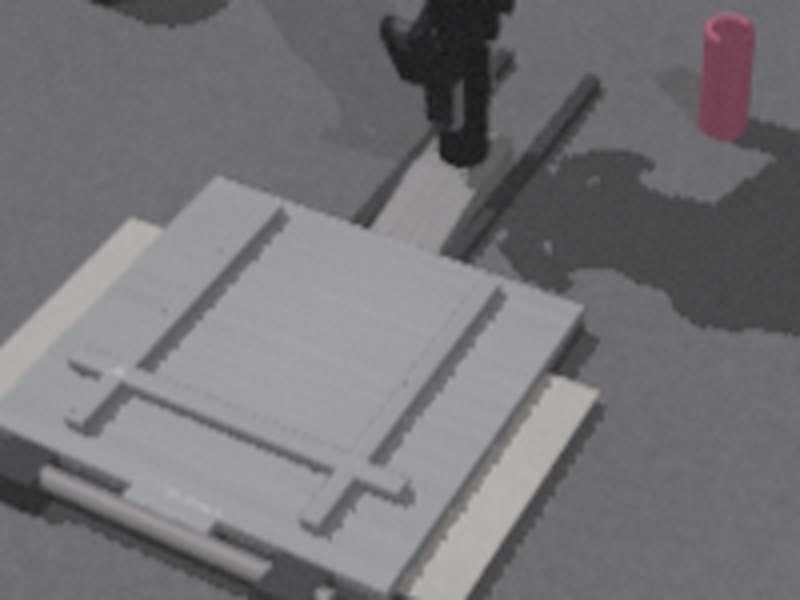

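View pics/wrist6.png

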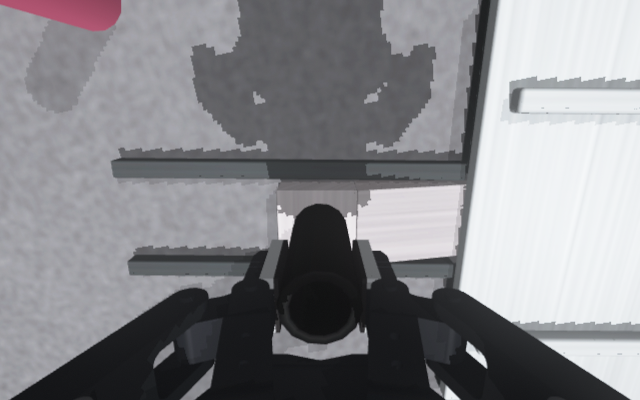

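```bash
python3 - <<'E'
from h import *
p0=np.array([.5043,.0529]); u=np.array([np.cos(-.188),np.sin(-.188)])
go=lambda s,v,z:bot.servo_line([*(p0+s*u),z],velocity=v)
n=np.array([-u[1],u[0]])
def rep(s):
    o=get_obs();f=o['wrist_force'];print(s,round((o['position'][:2]-p0)@u,4),'F along,lat,z',round(f[:2]@u,2),round(f[:2]@n,2),round(f[2],2),'z',o['position'][2].round(4),round(o['time_s'],1))
for s in np.arange(.093,.1035,.0025):
    go(s,.02,.0727);bot.dwell(.15);rep(round(s,4))
    f=get_obs()['wrist_force']
    if np.linalg.norm(f)>35: break
for c in('scene','wrist'): snap(c,c+'7')
crop('scene7',200,180,400,330,4,'s7c'); crop('wrist7',220,130,500,300,2.8,'w7c'); crop('wrist6',220,130,500,300,2.8,'w6c')
E
```

```text
0.093 0.0909 F along,lat,z -6.94 -0.1 7.47 z 0.0724 17.5
0.0955 0.0933 F along,lat,z -8.01 -0.77 7.58 z 0.0724 17.9
0.098 0.0958 F along,lat,z -7.1 0.18 7.38 z 0.0724 18.3
0.1005 0.0983 F along,lat,z -7.94 -0.52 7.34 z 0.0724 18.8
0.103 0.1009 F along,lat,z -7.47 -0.47 7.6 z 0.0724 19.2
```

View pics/s7c.png

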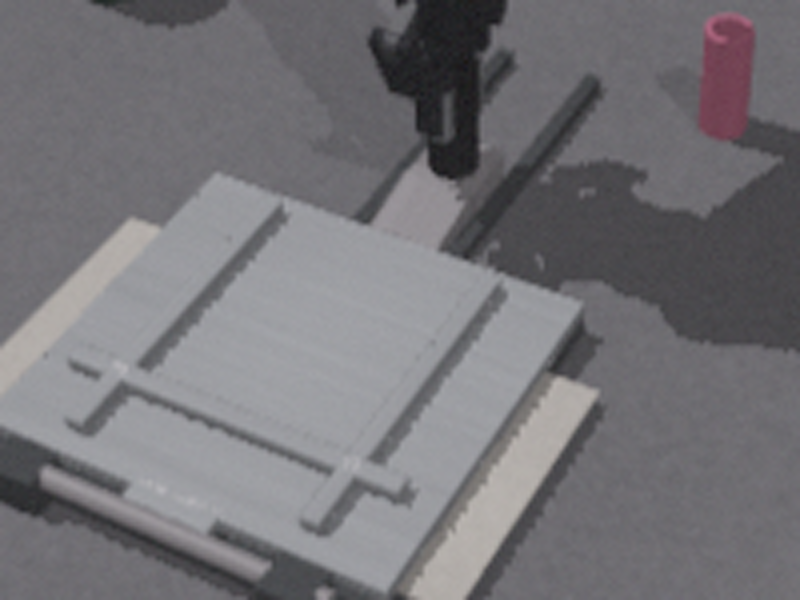

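View pics/w7c.png

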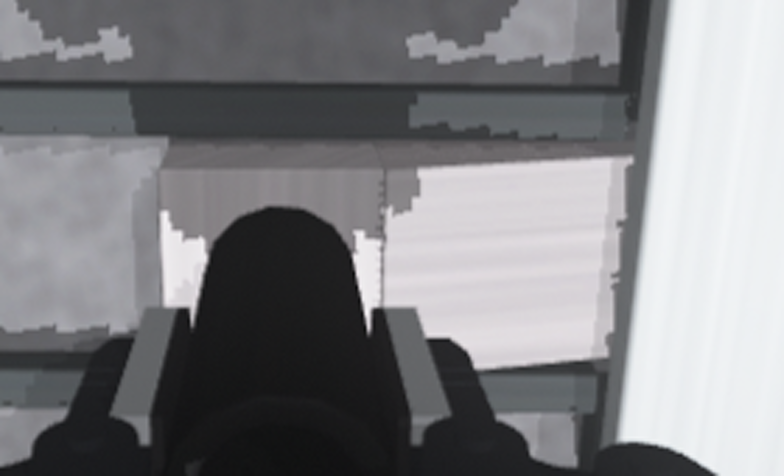

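View pics/w6c.png

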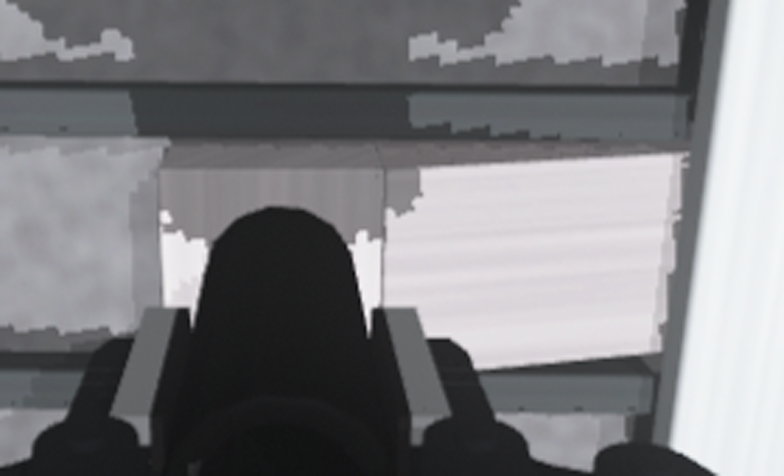

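```bash
python3 - <<'E'
from h import *
u=np.array([np.cos(-.188),np.sin(-.188)])
c=lambda x,y:(220+x/2.8,130+y/2.8)
for fn,lx,tx in(('wrist6',673,698),('wrist7',615,640)):
  d=load(fn); e=atz(d,*c(384,250),.0225)
  for zl in(.010,.013): print(fn,zl,22+1e3*((atz(d,*c(lx,250),zl)-e)[:2]@u),22+1e3*((atz(d,*c(tx,250),zl+.01)-e)[:2]@u))
E
```

```text
wrist6 0.01 83.86058514517572 84.47018007556792
wrist6 0.013 82.55978160128917 83.08610752078394
wrist7 0.01 71.72974180146338 72.99322285213077
wrist7 0.013 70.62469413272404 71.80490789490386
```

```bash
python3 - <<'E'
from h import *
p0=np.array([.5043,.0529]); u=np.array([np.cos(-.188),np.sin(-.188)])
bot.servo_line([*(p0+.107*u),.0727],velocity=.015);bot.dwell(.8)
o=get_obs();print((o['position'][:2]-p0)@u,o['position'],o['wrist_force'],o['gripper_width'],o['time_s'],abs(o['joint_vel']).max())
for c in('scene','wrist'): snap(c,c+'8')
crop('scene8',200,180,400,330,4,'s8c'); crop('wrist8',220,130,500,300,2.8,'w8c')
E
```

```text
0.1048392274815452 [0.60725243 0.03309836 0.07239844] [-7.09576527  1.26724327  8.02722478] 0.02926655466622428 20.5083 0.0012215316726146175
```

View pics/s8c.png

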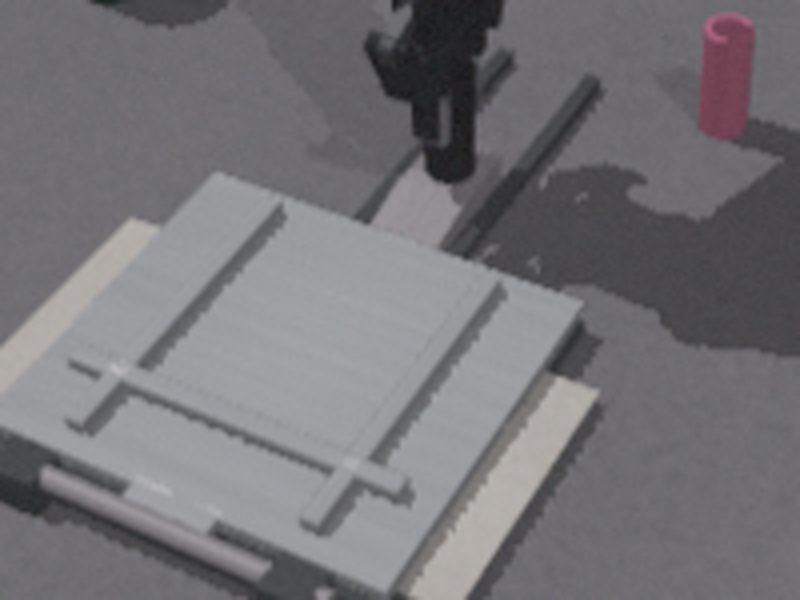

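View pics/w8c.png

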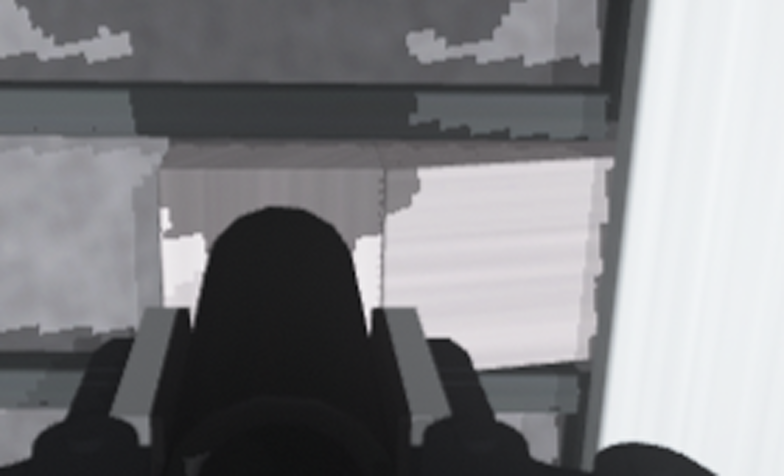

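```bash
python3 - <<'E'
from h import *
d=load('scene0'); S=[cv2.cvtColor(load(f)['f'],cv2.COLOR_RGB2GRAY) for f in('scene0','scene6','scene7','scene8')]
pts=np.array([[[345,257]],[[325,252]],[[256,224]],[[272,232]]],np.float32)
for k in(1,2,3):
  q,st,e=cv2.calcOpticalFlowPyrLK(S[0],S[k],pts,None,winSize=(15,15)); print((q-pts)[:,0].round(2).tolist(),st.ravel())
p=atz(d,345,257,.02); print('px per 4mm',proj(d,p+[0,0,.004])-proj(d,p))
E
```

```text
[[0.09000000357627869, -0.009999999776482582], [0.07999999821186066, -0.25999999046325684], [-0.14000000059604645, -0.5699999928474426], [0.05000000074505806, -0.28999999165534973]] [1 1 1 1]
[[-0.019999999552965164, -0.6100000143051147], [-0.019999999552965164, -0.7400000095367432], [-0.11999999731779099, -1.4700000286102295], [-0.03999999910593033, -0.9800000190734863]] [1 1 1 1]
[[-0.07000000029802322, -0.7599999904632568], [-0.07000000029802322, -1.0299999713897705], [-0.23999999463558197, -1.6399999856948853], [-0.10999999940395355, -1.25]] [1 1 1 1]
px per 4mm [ 0.03200835 -1.33850244]
```

Three estimates of the lift agree: optical flow gives about 3.5 mm, wedge-to-lip geometry about 4 mm, and travel since the force rose about 3.7 mm. I'm handing in.

```bash
python3 -c "
from h import *
hand_in(); o=get_obs(); print(o['time_s'],o['wrist_force'],o['gripper_width'])"
```

```text
the job is handed in; nothing more can be done
the job is handed in; nothing more can be done
```

I slipped the black tube fully down over the stub, pushed the wedge about 105 mm along the channel under the lip, and handed in at about 20.5 s. The grip was held throughout. `hand_in()` reports no verdict, so the results below rest on my own checks.

- **Tube seating:** there was no notable force until the tube's lower end was about 22 mm above the desk, the block's height. It was fully down before the push.
- **Plate lift:** the push force levelled at about 7 N, within the 4–14 N expected. I put the lift at about 3.5–4 mm:

| Estimate | Lift |
|---|---|
| Travel after the force rose | about 3.7 mm |
| Wedge-to-lip distance, from the wrist picture before the last 4 mm of push | 3.2 mm then, about 4 mm by the end |
| Shift of the plate in the scene camera | about 3.5 mm; single points ran from 2.3 to 4.9 mm |

- **End state:** the arm was still, the finger opening was 29.3 mm on the 30 mm tube, and the tube pressed down with about 8 N. In the last wrist picture neither the fingers nor the tube touched the press.
- **Mug, stapler and pink tube:** the arm never went near the mug or stapler. The pink tube looked unmoved in the last scene picture. I did not measure the mug's or stapler's positions again at the end.

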